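# Fit a sprung twist-in nut into the copy stand's accessory channel

## Robot

A 6-joint arm with a two-finger parallel gripper is mounted at the origin on the work surface. World frame = base frame: x ahead of the robot, y to its left, z up, the work surface at z = 0. Lengths are in mm, angles in rad, forces in N, time in s.
With the tool pointing down it reaches from about 300 to 775 mm from the base axis. Payload 14.6 kg.
Tool frame: the origin (TCP) lies on the centre line of the jaws, within the pads' length; the fingertips stand 19 mm ahead of it and the grasp point (between the pads) is the TCP (bot.tip_reach is the distance from the TCP to the fingertips, in mm); z points along the fingers, y is the line along which they close (so a half turn about z gives the same grasp; the last joint's range is limited). The gripper opens to 85 mm and grips with 20 to 120 N. Pads are 22 mm wide; open, the fingers measure 114 mm over their backs; the gripper's body (76 mm by 85 mm) begins 54 mm behind the grasp point. The pads swing forward as they close: fully open they stand 13 mm farther back than shut.
Start: joints at [1.054, 0.3, 1.521, -0, 1.321, -0.067], TCP at [239.128, 495.285, 250.281] pointing down, gripper open.
Joint ranges: [-3.03, 3.03], [-0.79, 2.21], [0.23, 2.52], [-1.04, 4.18], [0, 3.07], [-2.55, 2.55]. Speed limits (rad/s): [2.22, 2.22, 2.57, 3.14, 3.14, 3.14].

## Interface

Orientations are given as a unit quaternion [w, x, y, z].
In Python, from rig import bot gives the robot as it stands. Calls block until the motion is done:
- bot.move_to(position, orientation): joint-space move of the TCP to a pose.
- bot.servo_line(position, attitude=None, speed=150, until_force=None): straight line of the TCP; attitude=None keeps the orientation; speed is the mean speed in mm/s. With until_force (N) it stops when the force on the tool has changed by that much, and returns True; else False.
- bot.move_joints(angles): joint-space move.
- bot.move_gripper(opening, grip_force=None): finger opening in mm; grip_force is the grip in N (None keeps the last); returns when the fingers have stopped.
- bot.dwell(seconds).
- bot.ik(position, orientation): joint angles nearest the present ones, or None.
- bot.read_state(): the state.
- bot.read_camera(name): name is "scene" or "top"; returns a dict with "image" (384x512x3 uint8, blue, green, red), "depth" (384x512 float32, mm along the optical axis (not along the pixel's ray), 0 where there is no reading), "fovy" (degrees; the focal length in pixels is half the picture's height over the tangent of half this angle, whatever the lens; pixels are square), "cx", "cy" (the principal point, pixels), "k1" (the pictures are not rectified: a ray, as slopes to the right and down, at radius r is drawn at 1 + k1 r^2 times it, then the intrinsics apply), "eye" and "attitude" of the camera in the world. Camera axes: x right, y down, z forward; pixel columns grow to the right and rows downward; lengths in mm; the calibration is good to about 2 mm. A picture is of the moment at which its call begins.
A pose or a line that the arm cannot do raises bot.MotionError and nothing moves.
- bot.finish_job(): hands the job in; it is judged then, once.
The state is a dict: "clock": time; "joint_positions": joint angles; "qvel": joint speeds; "effort": joint torques, N m; "ee_pos": TCP position; "tool_rot": TCP orientation; "ft_force": force on the tool from outside, world axes, zero at the start; "moment": the same for the moment, N m; "grip_width": finger opening in mm; "grip_force": force on a finger pad.
Only numpy, scipy, OpenCV 4.12 (cv2) and the standard library are available. Lean on these libraries where they do the work, as an engineer would, in place of code of your own. Each camera call takes 0.05 s, during which the arm holds its last target. There are 200 camera calls.

## Task

Take the orange-handled channel nut out of its blue cradle and lower it lengthwise through the slot of the aluminium channel, beside the yellow pointer. Press it gently down against its spring, twist it a quarter turn so that it lies across the slot under the lips, then let the spring lift it until its grooves are fully home on both lips, and let go. Do not force it, and leave the two tubes and the loupe standing where they are.

Things in the scene. Friction and masses are not known exactly. Their poses are not given: they have to be found in the camera images.
- nut: Loose upright channel nut, 0.14 kg, 64 high. Origin: centre of the underside of its steel base; z up, x along its length. Base 46 (x) x 22 (y; 14 at the ends) x 6 high, turns inside a 48 circle. On it: end ridges 4.5 high at x = 18-23 either side and a centre block 23 x 18 x 4, leaving two grooves 6.5 wide along y. Stem 18 diameter up to z = 28. Its two ends are alike.
- nut_handle (a point): Centre of the nut's orange upright flat handle, 46 mm above the nut's origin: 36 long (nut's x) x 16 thick (nut's y) x 36 high (28 to 64 above the origin). Pinch it across its 16 mm. A hold with the fingertips 30 mm or more above the nut's origin stays clear of the channel.
- foot_pad (a point): Underside centre of the nut's sprung rubber foot, 20 diameter, on the nut's axis: 12 mm below the nut's origin when free, 8 when the nut is home. The spring pushes with 3 N free, plus 0.9 N per mm pushed in: 6.6 N at 4 mm (home), 13.8 N at 12 mm, where it goes solid; lightly damped. To turn the nut it must be pushed in 9 to 12 mm: a steady press of 11.5 to 13 N is right.
- bed: Fixed black bed plate 90 (x) x 240 (y) x 8 thick, on the dark baseboard (top 20 above the table). Origin: centre of its underside, z up. It carries the aluminium channel, centred, running along the bed's y: 56 wide, 24 high, 212 long inside, ends closed. The channel stands on jacking screws of unknown height, not reported: its top is anywhere from 32 to 68 above the bed's origin; find it by feel or sight.
- slot_mid (a point): Point of the bed 50 mm above its origin, amid the slot; the channel's true top is up to 18 mm higher or lower. Slot 26 wide, along the bed's y. Inside: 50 wide, black floor 21 below the channel's top. Lip edges are turned down: 3 thick (13-16 from the centreline), reaching 7 below the top. Nut enters lengthwise, turns either way, and is home with the lip edges in its grooves. Over 30 N on it, down, up or sideways, is forcing.
- pointer_mark (a point): Top centre of a small yellow pointer tab (30 across the channel x 10 x 4 mm) fixed on the bed plate beside the channel, 46 mm from the slot's centreline on the bed's +x side. The nut belongs in the slot abreast of it: same place along the bed's y, within 12 mm.
- cradle: Fixed blue cradle 66 (x) x 42 (y) x 24 high; origin centre of its underside, on the baseboard. Its pocket, 50 x 26, floor 4 above the origin, is open at the top; the nut stands in it on its foot, length along the cradle's x, the nut's origin 16 above the cradle's.
- tube_a: Loose standing sample tube, blue with brass foot, 25 diameter, 65 high; origin centre of underside. Leave alone.
- tube_b: Loose standing sample tube, red with brass foot, 25 diameter, 65 high; origin centre of underside. Leave alone.
- loupe: Loose standing loupe, clear skirt and black barrel, 38 diameter, 32 high; origin centre of underside. Leave alone.
Mind the look-alikes: they are no part of the job. Leave any turquoise look-alike of the nut alone.

How it is judged:
By the outcome, as a careful person would: the job done as asked, in the order asked, and still so for the second after the job is handed in, with the robot touching nothing.
It also fails if it takes over 66 s, if anything falls off the work surface, if the arm or the gripper's body presses on something with over 40 N, if the wrist force passes 120 N, or if a joint passes its speed limit or range.

## Working session

There is one attempt and no reset: what is moved stays moved. The work goes in short steps, each a Python script; the robot and the scene stay as the last script left them, time stands still between calls to the robot, and variables do not carry over. Pictures are saved under pics/ and viewed, at most 10 in all, crops included, and the job is handed in when it is done.

```bash
ls; mkdir -p pics; cat > h.py <<'E'
import numpy as np, cv2
from rig import bot
from scipy.spatial.transform import Rotation as R
def rot(q): return R.from_quat([q[1],q[2],q[3],q[0]]).as_matrix()
def save(name,fn):
    c=bot.read_camera(name); cv2.imwrite(f'pics/{fn}.png',c['image']); np.savez(f'pics/{fn}.npz',**c); return c
def load(fn): return dict(np.load(f'pics/{fn}.npz'))
def ray(c,u,v):
    f=192/np.tan(np.radians(float(c['fovy']))/2)
    K=np.array([[f,0,c['cx']],[0,f,c['cy']],[0,0,1.]],float)
    p=cv2.undistortPoints(np.array([[[u,v]]],float),K,np.array([float(c['k1']),0,0,0]))[0,0]
    return np.array([p[0],p[1],1.])
def pt(c,u,v):   # by depth
    d=float(c['depth'][int(round(v)),int(round(u))]); return c['eye']+rot(c['attitude'])@(ray(c,u,v)*d)
def atz(c,u,v,z):
    r=rot(c['attitude'])@ray(c,u,v); return c['eye']+r*(z-c['eye'][2])/r[2]
def proj(c,P):
    f=192/np.tan(np.radians(float(c['fovy']))/2)
    p=rot(c['attitude']).T@(np.array(P,float)-c['eye']); p=p[:2]/p[2]; p=p*(1+float(c['k1'])*(p@p)); return p*f+[c['cx'],c['cy']]
def down(yaw): # tool z down, tool y (closing) at yaw+90deg; tool x at angle yaw
    m=np.array([[np.cos(yaw),np.sin(yaw),0],[np.sin(yaw),-np.cos(yaw),0],[0,0,-1]])
    q=R.from_matrix(m).as_quat(); return [q[3],q[0],q[1],q[2]]
E
python3 - <<'E'
from h import *
for n in('scene','top'):
    c=save(n,n+'0'); print(n,c['fovy'],c['cx'],c['cy'],c['k1'],c['eye'],c['attitude'])
s=bot.read_state(); print(s['tool_rot'],s['clock'],rot(s['tool_rot']))
a=cv2.imread('pics/top0.png'); cv2.imwrite('pics/top0b.png',cv2.resize(a,(800,600),interpolation=cv2.INTER_CUBIC))
a=cv2.imread('pics/scene0.png'); cv2.imwrite('pics/scene0b.png',cv2.resize(a,(800,600),interpolation=cv2.INTER_CUBIC))
E
```

```text
pics
scene 57.74412325123349 255.98054905846573 188.88895065348572 -0.0984663878717964 [1071.79553074 -125.57228145  496.41061594] [-0.41393983  0.76598081  0.42696675 -0.2441856 ]
top 45.02309076437604 251.82223915390597 192.09486375679293 0.023815718671023185 [ 410.58894003  173.53673825 1359.54467147] [ 0.02702616 -0.69863107  0.71491655 -0.00886277]
[-1.48275726e-04  2.23004840e-01  9.74817194e-01 -5.08121551e-04] 0.1 [[-9.00537639e-01  4.34777753e-01 -5.15710584e-04]
 [ 4.34778054e-01  9.00537167e-01 -9.24518840e-04]
 [ 6.24563241e-05 -1.05678366e-03 -9.99999440e-01]]
```

View pics/top0b.png

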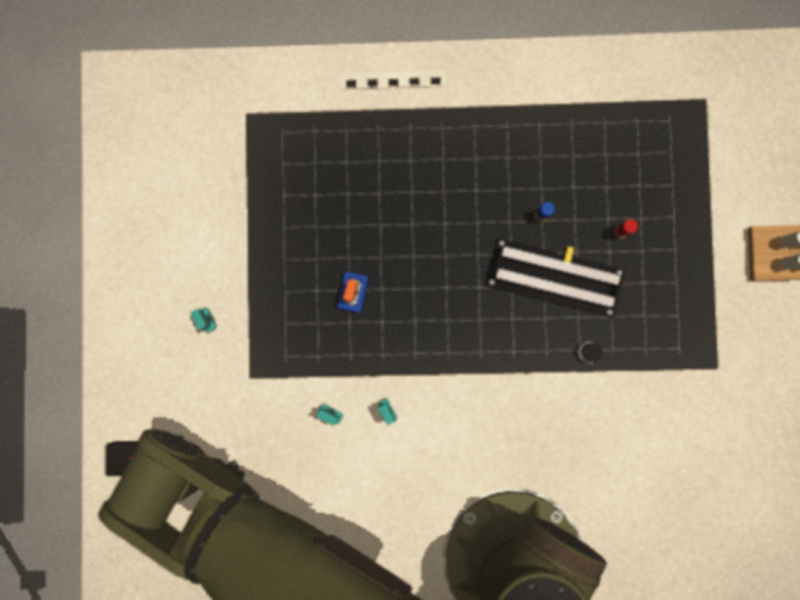

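View pics/scene0b.png

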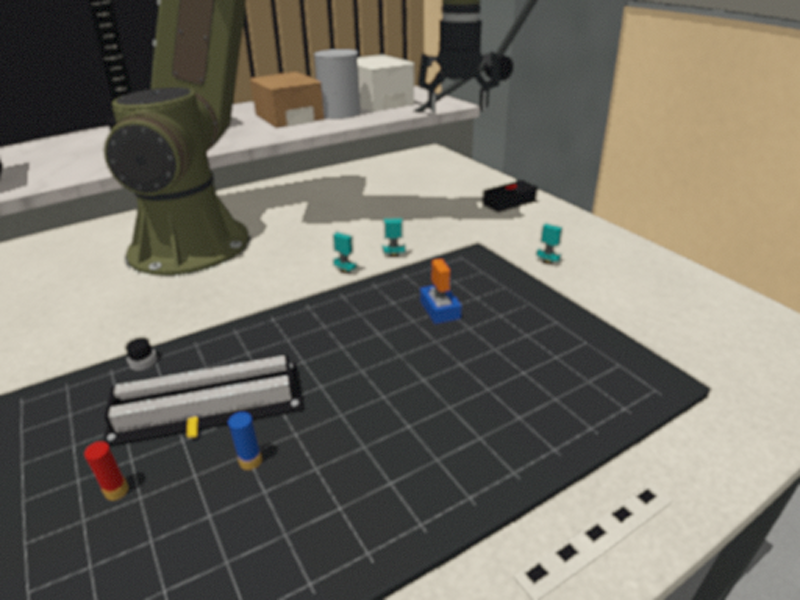

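The only orange-handled nut is at top (352,292) / scene (441,275), in the blue cradle. The turquoise ones at top (203,320), (328,414) and (387,411) are look-alikes. I'll confirm with enlarged crops.

```bash
python3 - <<'E'
from h import *
a=cv2.imread('pics/top0.png')
def crop(u0,v0,w,h,s):
    b=cv2.resize(a[v0:v0+h,u0:u0+w],None,fx=s,fy=s,interpolation=cv2.INTER_CUBIC)
    for i in range(0,w,10): cv2.putText(b,str(u0+i),(i*s,8),0,.3,(0,255,255)); cv2.line(b,(i*s,8),(i*s,14),(0,255,255))
    for i in range(0,h,10): cv2.putText(b,str(v0+i),(0,i*s+3),0,.3,(0,255,255))
    return b
A=crop(200,160,50,50,6); B=crop(305,140,100,70,5)
o=np.zeros((350,800,3),np.uint8); o[:300,:300]=A; o[:350,300:800]=B
cv2.imwrite('pics/crop1.png',o)
c=load('top0')
for n,u,v in [('nut',225,187),('lip up',355,168),('lip lo',355,180),('slot',360,174),('plate',314,165),('board',300,200),('pointer',364,163)]:
    print(n,pt(c,u,v).round(1))
E
```

```text
nut [490.2 277.5 107.1]
lip up [538.6 -85.8  50.4]
lip lo [505.7 -87.4  36.9]
slot [ 522.5 -102.2   36.3]
plate [553.3  25.5  19.8]
board [452.9  68.7  20.2]
pointer [ 553.8 -115.    34.3]
```

View pics/crop1.png

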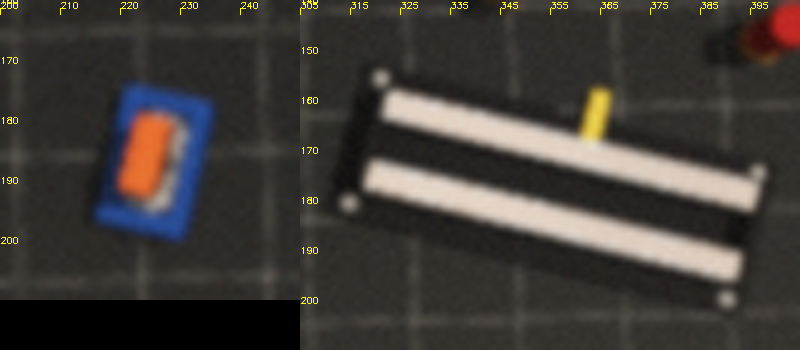

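The crop confirms the orange nut in its blue cradle (top px ≈ 226,187, long axis running up and to the right). The channel's corner screws are at (321,156), (397,174), (390,200) and (315,181), and the pointer is at (364,163).

```bash
python3 - <<'E'
from h import *
c=load('top0'); im=c['image']; hsv=cv2.cvtColor(im,cv2.COLOR_BGR2HSV).astype(int); d=c['depth']
def mask(cond,box):
    m=np.zeros(d.shape,bool); u0,v0,u1,v1=box; m[v0:v1,u0:u1]=cond[v0:v1,u0:u1]; return m
H,S,V=hsv[...,0],hsv[...,1],hsv[...,2]
def rect(m,z):
    vs,us=np.nonzero(m); P=np.array([atz(c,u,v,z)[:2] for u,v in zip(us,vs)],np.float32)
    r=cv2.minAreaRect(P); return r,P
def med(m): 
    vs,us=np.nonzero(m&(d>0)); z=np.array([pt(c,u,v)[2] for u,v in zip(us,vs)]); return np.median(z).round(1),z.std().round(1),len(z)
mc=mask((H>105)&(H<125)&(S>120)&(V>60),(205,165,245,210)); print('cradle',rect(mc,44)[0],med(mc))
mo=mask((H<15)&(S>150)&(V>120),(205,165,245,210)); r,P=rect(mo,100); print('handle',r,P.mean(0),med(mo))
ml=mask((S<70)&(V>150),(305,140,405,210)); ml=cv2.erode(ml.astype(np.uint8),np.ones((1,1)))
n,L,st,ce=cv2.connectedComponentsWithStats(ml)
for i in range(1,n):
    if st[i,4]>100:
        m=L==i; print('lip',[med(m)])
        for z in(60,75): print(z,rect(m,z)[0])
my=mask((H>20)&(H<35)&(S>120)&(V>100),(350,150,375,172)); r,P=rect(my,32); print('ptr',r,P.mean(0),med(my))
sc=[atz(c,*p,29)[:2] for p in[(321.2,155.6),(396.6,174.4),(390.4,199.8),(314.6,180.6)]]
print('bed',np.mean(sc,0),sc)
# board median
print(pt(c,300,200),med(mask(V>=0,(290,190,310,210))))
E
python3 - <<'E'
import cv2,sys
sys.path.insert(0,'.')
a=cv2.imread('pics/scene0.png')
A=cv2.resize(a[215:325,50:210],None,fx=5,fy=5,interpolation=cv2.INTER_CUBIC)
for i in range(0,160,20): cv2.putText(A,str(50+i),(i*5,10),0,.35,(0,255,255))
for i in range(0,110,10): cv2.putText(A,str(215+i),(0,i*5+4),0,.35,(0,255,255))
cv2.imwrite('pics/crop2.png',A)
E
```

```text
cradle ((495.4327697753906, 281.8058776855469), (45.903282165527344, 69.67251586914062), 76.2986831665039) (np.float64(43.9), np.float64(9.2), 202)
handle ((494.3915100097656, 280.8679504394531), (18.18128204345703, 34.5786018371582), 70.44754028320312) [494.185   281.38727] (np.float64(100.9), np.float64(9.8), 80)
lip [(np.float64(54.5), np.float64(8.6), 431)]
60 ((533.5206298828125, -93.49089050292969), (210.93833923339844, 16.38172149658203), 74.29957580566406)
75 ((532.1016845703125, -90.40875244140625), (208.50357055664062, 16.192625045776367), 74.29959869384766)
lip [(np.float64(54.2), np.float64(6.7), 434)]
60 ((494.24810791015625, -82.38944244384766), (210.65533447265625, 16.356185913085938), 74.41496276855469)
75 ((493.282470703125, -79.4354248046875), (208.2238311767578, 16.167381286621094), 74.41497039794922)
ptr ((556.920166015625, -115.55965423583984), (13.7224760055542, 29.261293411254883), 74.24114990234375) [ 556.29236 -115.25589] (np.float64(31.0), np.float64(5.5), 50)
bed [513.20841893 -90.69128248] [array([578.88999642,   5.15578077]), array([ 519.3208916 , -207.10569109]), array([ 447.29038844, -186.9404854 ]), array([507.33239927,  26.12526578])]
[452.91949322  68.722581    20.20719843] (np.float64(21.1), np.float64(2.7), 399)
```

View pics/crop2.png

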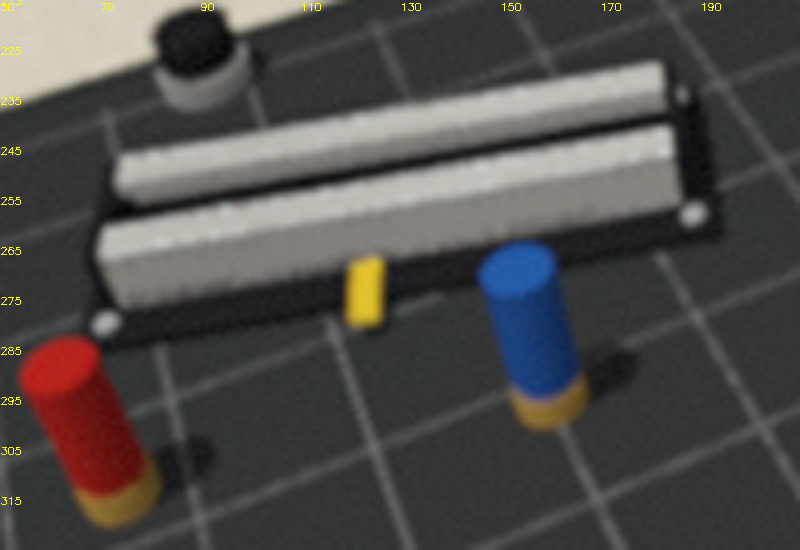

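Channel top ≈ z 54, slot axis at 74.35°, target in the slot ≈ (510.6, -102.4). The nut is near (494.6, 281), length axis at -13.7°, handle top at z 100. Before moving I'll check which yaws are reachable.

```bash
python3 - <<'E'
from h import *
print(bot.tip_reach)
for y in (-13.7,166.3,76.3,-103.7):
    q=bot.ik([494.6,281,150],down(np.radians(y))); print(y,None if q is None else np.round(q,2))
for y in (74.35,-105.65,164.35,-15.65):
    q=bot.ik([510.6,-102.4,100],down(np.radians(y))); print(y,None if q is None else np.round(q,2))
E
```

```text
19.0
-13.7 [ 0.45  0.44  1.57 -0.    1.13  2.26]
166.3 [ 0.45  0.44  1.57 -0.    1.13 -0.88]
76.3 [ 0.45  0.44  1.57 -0.    1.13  0.69]
-103.7 [ 0.45  0.44  1.57 -0.    1.13 -2.45]
74.35 [-0.27  0.41  1.75 -0.    0.98  0.  ]
-105.65 None
164.35 [-0.27  0.41  1.75 -0.    0.98 -1.57]
-15.65 [-0.27  0.41  1.75 -0.    0.98  1.58]
```

```bash
python3 - <<'E'
from h import *
y1,y2=np.radians(76.3),np.radians(166.3)
bot.move_gripper(60,20)
bot.move_to([494.6,281,150],down(y1))
f=lambda:np.round(bot.read_state()['ft_force'],1)
f0=f(); print('f0',f0)
print(bot.servo_line([494.6,281,87],speed=100,until_force=6))
bot.move_gripper(20,20); s=bot.read_state(); print(s['clock'],s['grip_width'],s['grip_force'],f(),np.round(s['ee_pos'],1),np.round(s['moment'],2))
c=save('scene','s1')
a=c['image']; u,v=proj(c,[494.6,281,75]).astype(int); print(u,v)
A=cv2.resize(a[v-45:v+45,u-60:u+60],None,fx=6,fy=6,interpolation=cv2.INTER_CUBIC); cv2.imwrite('pics/s1c.png',A)
E
```

```text
f0 [-0.2 -0.3  0.9]
False
2.8917 35.828678748036 24.22647088766098 [-0.5  0.2  1.8] [494.8 281.1  87.5] [ 0.07 -0.01  0.04]
280 178
```

View pics/s1c.png

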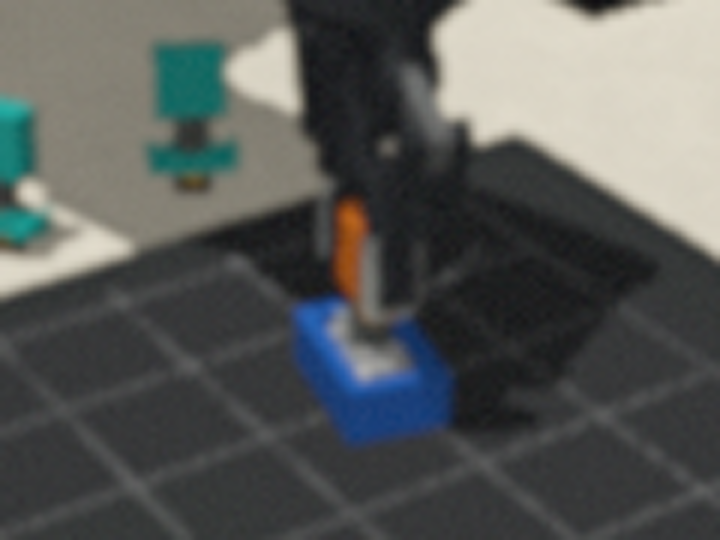

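The picture shows the handle (crop 350,250) pinched across its length above the cradle, with no side load. So the nut is centred in x. Next I turn a quarter and pinch across the 16 mm.

```bash
python3 - <<'E'
from h import *
y2=np.radians(166.3)
f=lambda:np.round(bot.read_state()['ft_force'],1)
bot.move_gripper(62)
bot.move_to([494.6,281,87],down(y2)); print('open',f())
bot.move_gripper(5,50); s=bot.read_state(); print(s['clock'],s['grip_width'],s['grip_force'],f(),np.round(s['ee_pos'],1),np.round(s['moment'],2))
bot.servo_line([494.6,281,150],speed=100); print(f(),bot.read_state()['grip_width'])
bot.move_to([510.6,-102.4,150],down(np.radians(74.35)))
bot.dwell(.2); s=bot.read_state(); print(s['clock'],f(),np.round(s['ee_pos'],1),s['grip_width'])
for n in('scene','top'): c=save(n,n[0]+'2')
c=load('s2');a=c['image']; u,v=proj(c,[510,-102,85]).astype(int); print(u,v)
A=cv2.resize(a[v-50:v+50,u-65:u+65],None,fx=6,fy=6,interpolation=cv2.INTER_CUBIC); cv2.imwrite('pics/s2c.png',A)
E
```

```text
open [-0.5 -0.4  0.4]
5.1917 15.240641089216938 50.52083373069763 [-0.9 -0.5  0.8] [494.6 281.   87.1] [-0.2   0.01  0.  ]
[ 0.  -0.2 -1.7] 15.420650938645794
7.6 [-0.2  0.5 -1.6] [ 510.8 -101.7  149.9] 15.260762871750481
116 234
```

View pics/s2c.png

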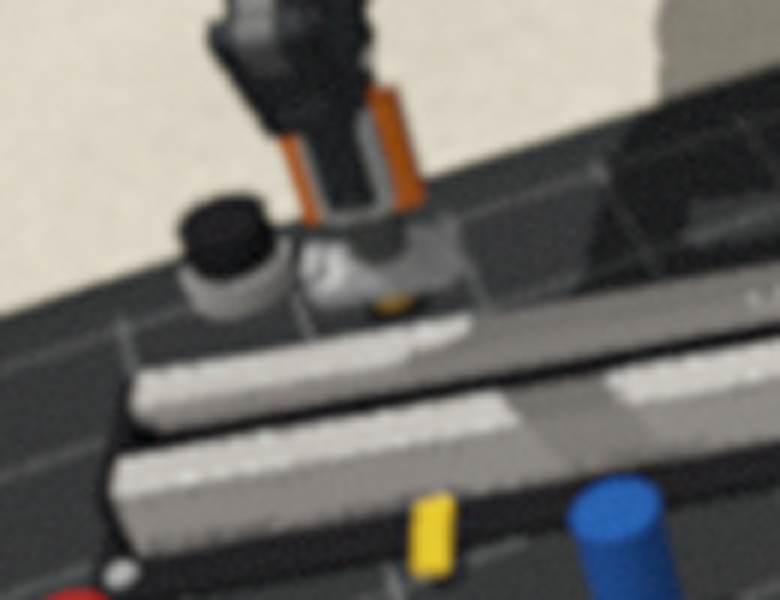

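The nut hangs upright and lengthwise in the grip (crop 370,250), abreast of the yellow pointer at (433,535). Expected: base enters the slot at TCP z ≈ 105, foot meets the floor at ≈ 96. Descending by feel.

```bash
python3 - <<'E'
from h import *
s=lambda:bot.read_state()
p=np.array([510.6,-102.4])
bot.servo_line([*p,122],speed=80); bot.dwell(.15)
print(np.round(s()['ft_force'],1))
h=bot.servo_line([*p,82],speed=20,until_force=2.5)
bot.dwell(.1);S=s(); print(h,S['clock'],np.round(S['ee_pos'],2),np.round(S['ft_force'],1),np.round(S['moment'],2))
E
```

```text
[-0.2 -0.2 -2.3]
True 9.725 [ 510.53 -102.38   95.07] [ 1.3 -0.3  2.2] [-0.09 -0.35 -0.01]
```

It touched the floor where expected (top ≈ 54), so the nut is in the slot. Now I lift the foot slightly and feel both lips to centre it.

```bash
python3 - <<'E'
from h import *
s=lambda:bot.read_state()
n=np.array([np.cos(np.radians(-15.65)),np.sin(np.radians(-15.65))]); p=np.array([510.6,-102.4])
z=97.5
bot.servo_line([*p,z],speed=20); bot.dwell(.3); F0=s()['ft_force'].copy() if hasattr(s()['ft_force'],'copy') else s()['ft_force']; print(np.round(F0,1))
for sg in(1,-1):
    h=bot.servo_line([*(p+sg*5*n),z],speed=6,until_force=3); S=s()
    print(sg,h,round(float((np.array(S['ee_pos'])[:2]-p)@n),2),round(float((np.array(S['ft_force'])-F0)[:2]@n),1))
    bot.servo_line([*p,z],speed=20); bot.dwell(.2); F0=np.array(s()['ft_force'])
print(s()['clock'],np.round(F0,1))
E
```

```text
[-0.4 -0.  -1.7]
1 True 0.78 0.9
-1 True -3.02 3.8
12.2667 [ 0.3  1.1 -1.8]
```

```bash
python3 - <<'E'
from h import *
s=lambda:bot.read_state()
n=np.array([np.cos(np.radians(-15.65)),np.sin(np.radians(-15.65))]); p=np.array([510.6,-102.4]); z=97.5
c0=p-1.05*n
bot.servo_line([*c0,z],speed=15); bot.dwell(.3); F0=np.array(s()['ft_force'])
for d in(1,1.5,2,2.5):
    bot.servo_line([*(c0+d*n),z],speed=10); bot.dwell(.2); S=s()
    df=float((np.array(S['ft_force'])-F0)[:2]@n); print(d,round(float((np.array(S['ee_pos'])[:2]-c0)@n),2),round(df,1))
    if abs(df)>2.5: break
bot.servo_line([*c0,z],speed=15); bot.dwell(.2); print(s()['clock'],np.round(s()['ft_force'],1))
E
```

```text
1 0.98 -0.6
1.5 1.49 -0.9
2 2.01 -1.4
2.5 2.3 -4.4
15.1333 [ 0.3 -0.1 -1.8]
```

Centred (walls at about ±2 mm). Now press to about 12 N, then twist in steps while watching the forces.

```bash
cat > press.py <<'E'
from h import *
s=lambda:bot.read_state()
n=np.array([np.cos(np.radians(-15.65)),np.sin(np.radians(-15.65))]); c0=np.array([510.6,-102.4])-1.0*n
E
python3 - <<'E'
from press import *
q=down(np.radians(74.35)); F0=np.array(s()['ft_force'])
bot.servo_line([*c0,90],speed=25); bot.dwell(.2)
def fz(): return float(np.mean([(bot.dwell(.03),s()['ft_force'][2])[1] for _ in range(4)]))-F0[2]
z=90.; F=fz(); print(z,round(F,1),round(s()['ee_pos'][2],2))
while F<11.7 and z>83:
    z-=min(max((12.2-F)/.9,.3),2); bot.servo_line([*c0,z],speed=15); bot.dwell(.15); F=fz(); print(round(z,1),round(F,1),round(s()['ee_pos'][2],2))
S=s(); print(S['clock'],np.round(np.array(S['ft_force'])-F0,1),S['grip_width'])
if F>14: raise SystemExit('hard')
for a in np.arange(84.35,165,10):
    bot.move_to([*c0,z],down(np.radians(a))); S=s(); d=np.array(S['ft_force'])-F0
    print(a,np.round(d,1),np.round(S['moment'][2],2),np.round(S['ee_pos'],1))
    if np.hypot(d[0],d[1])>9 or abs(S['moment'][2])>.5: print('STOP');break
print(S['clock'],z)
E
```

```text
90.0 8.6 90.3
88.0 10.5 88.45
86.1 11.6 86.66
85.4 12.0 86.04
17.575 [-3.5  1.3 11.5] 15.171677159004366
84.35 [-2.3  0.  12. ] 0.01 [ 510.2 -102.3   86.1]
94.35 [-2.   0.3 11.5] 0.06 [ 510.3 -102.3   86.2]
104.35 [-0.6 -0.2 12.2] 0.09 [ 510.4 -102.4   86.3]
114.35 [-0.9  1.2 12.7] 0.11 [ 510.5 -102.4   86.3]
124.35 [-0.4  0.2 13.1] 0.09 [ 510.5 -102.4   86.3]
134.35 [-0.3  0.2 13. ] -0.01 [ 510.5 -102.4   86.3]
144.35 [-0.1 -0.6 11.7] -0.0 [ 510.5 -102.4   86.4]
154.35 [-0.3  0.3 12.5] 0.03 [ 510.5 -102.4   86.3]
164.35 [ 0.  -0.5 11.4] 0.04 [ 510.5 -102.4   86.3]
20.2 85.42729250026976
```

The twist went freely. Now I let the spring lift it, trimming the sideways sag (actual TCP is ~0.9 mm off along n) as the nut rises.

```bash
python3 - <<'E'
from press import *
q=down(np.radians(164.35)); Fw=-1.8
tgt=c0.copy(); cmd=c0.copy(); z=85.4
def st():
    bot.dwell(.1); L=[]
    for _ in range(4): bot.dwell(.03); L.append(s()['ft_force'])
    return np.mean(L,0),np.array(s()['ee_pos'])
F,e=st()
for k in range(14):
    err=tgt-e[:2]; cmd=cmd+np.clip(.6*err,-.5,.5)
    z+=.8 if k else 0
    bot.servo_line([*cmd,z],speed=15); F,e=st()
    print(round(z,1),np.round(e,2),np.round(F-[0,0,Fw],1),'n err',round(float((e[:2]-c0)@n),2))
    if F[2]-Fw<4.5 or np.hypot(F[0],F[1])>6: break
print(s()['clock'])
E
```

```text
85.4 [ 510.42 -102.36   86.51] [ 2.1 -0.9 11.8] n err 0.82
86.2 [ 510.25 -102.29   87.43] [ 3.9 -1.4 11. ] n err 0.63
87.0 [ 509.93 -102.21   88.19] [ 4.4 -1.6 10. ] n err 0.3
87.8 [ 509.72 -102.16   88.96] [ 4.3 -1.6  9.3] n err 0.09
88.6 [ 509.53 -102.12   89.63] [ 4.  -1.5  8.9] n err -0.1
89.4 [ 509.49 -102.08   90.35] [ 4.  -1.5  8. ] n err -0.15
90.2 [ 509.42 -102.07   90.99] [ 3.6 -1.4  7.6] n err -0.23
91.0 [ 509.37 -102.06   91.42] [ 5.3 -1.5  4. ] n err -0.28
24.3
```

It met the lips at z ≈ 91.4, within ~0.5 mm of home. I'll relieve the side load, settle upward a touch, then release and check.

```bash
python3 - <<'E'
from press import *
Fw=-1.8
def st():
    bot.dwell(.1); L=[]
    for _ in range(4): bot.dwell(.03); L.append(s()['ft_force'])
    return np.mean(L,0),np.array(s()['ee_pos'])
def show(t): 
    F,e=st(); print(t,np.round(e,2),np.round(F-[0,0,Fw],1),'n',round(float((e[:2]-c0)@n),2)); return F,e
F,e=show('start'); z=90.9
# commanded offset estimate: nudge +n from present actual position
cmd=e[:2].copy()
for k in range(6):
    fl=float(F[:2]@n)
    if abs(fl)<1.5: break
    cmd=cmd+np.sign(fl)*.3*n
    bot.servo_line([*cmd,z],speed=10); F,e=show('nudge %d'%k)
for zz in(91.3,91.7,92.1,92.5):
    if F[2]-Fw<1: break
    bot.servo_line([*cmd,zz],speed=10); F,e=show(zz)
print(s()['clock'])
E
```

```text
start [ 509.38 -102.08   91.43] [ 5.1 -1.7  3.9] n -0.27
nudge 0 [ 509.77 -102.21   91.09] [-0.4  0.4  7.4] n 0.15
91.3 [ 509.74 -102.17   91.36] [-0.3  0.1  6.5] n 0.11
91.7 [ 509.6  -102.15   91.47] [ 2.2 -0.4 -1. ] n -0.03
26.025
```

A solid stop with little side load: it's seated. Releasing, backing off and looking.

```bash
python3 - <<'E'
from press import *
e=np.array(s()['ee_pos'])
bot.servo_line([509.72,-102.2,91.4],speed=10); bot.dwell(.1)
bot.move_gripper(50); bot.dwell(.2)
bot.servo_line([509.72,-102.2,190],speed=100)
bot.move_to([420,60,280],down(np.radians(120))); bot.dwell(.3)
for m in('scene','top'): save(m,m[0]+'3')
c=load('s3'); u,v=proj(c,[510,-102,70]).astype(int)
A=cv2.resize(c['image'][v-45:v+45,u-50:u+60],None,fx=5,fy=5,interpolation=cv2.INTER_CUBIC)
c=load('t3'); u,v=proj(c,[510,-102,70]).astype(int)
B=cv2.resize(c['image'][v-25:v+25,u-30:u+30],(540,450),interpolation=cv2.INTER_CUBIC)
o=np.zeros((450,1090,3),np.uint8); o[:,:550]=A; o[:,550:]=B
cv2.imwrite('pics/f3.png',cv2.resize(o,(800,330)))
hsv=cv2.cvtColor(c['image'],cv2.COLOR_BGR2HSV).astype(int)
m=(hsv[...,0]<15)&(hsv[...,1]>150)&(hsv[...,2]>110); m[:, :u-20]=0; m[:,u+20:]=0; m[:v-20]=0; m[v+20:]=0
vs,us=np.nonzero(m); P=np.array([atz(c,a,b,104)[:2] for a,b in zip(us,vs)],np.float32)
print(P.mean(0),cv2.minAreaRect(P),np.median([pt(c,a,b)[2] for a,b in zip(us,vs)]),s()['clock'])
E
```

```text
[ 508.82346 -100.83352] ((509.67376708984375, -99.88386535644531), (18.715192794799805, 29.944597244262695), 88.0240707397461) 105.05338791419888 29.5583
```

View pics/f3.png

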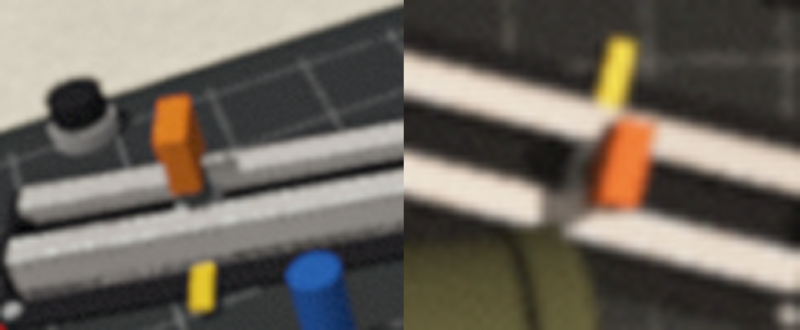

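The nut stands upright across the slot, abreast of the pointer, with its handle top at z ≈ 105 (home). The loupe and tubes look untouched.

```bash
python3 -c "
from rig import bot
print(bot.finish_job())"
```

```text
the job is handed in; nothing more can be done
None
```

The orange-handled nut is in the channel slot beside the yellow pointer, turned across under the lips, seated on both and released; the job was handed in at about 30 s, but no verdict was returned.

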